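Feed two used culture dishes through the flap of the bench waste box

TASK

Two used culture dishes, one pink and one cream, lie on the steel feed tray of the yellow waste box. Without picking them up, push each one along the tray with the fingertips and in under the grey gravity flap until it drops into the box; do one dish at a time, drawing the fingers back so that the flap falls shut before the next. Finish with both dishes inside and the flap hanging shut, and leave the bottle, timer and bung beside the box where they are.

Things in the scene. Friction and masses are not known exactly. Their poses are not given: they have to be found in the camera images.
- waste_box: Fixed yellow bench box with red lid, and the steel tray before it. Origin on the worktop below the middle of the front wall; x points level into the box (feeding direction, within 0.2 rad of world x), y left, z up; mm in this frame from here on. Box: x 0 to 122, y -115 to 115, flat top z 160. Front wall 4 thick. Beyond the sill the box is empty down to its floor at z 4.
- tray (a point): Middle of the flat feed tray, on its top (waste_box frame -95, 0, 90). Tray: x -190 to 0, y -115 to 115, top at z 90. Rims 11 high along its left and right edges, none at the near edge.
- opening (a point): Middle of the lower edge of the opening in the front wall (frame 0, 0, 90). Opening: y -45 to 45, z 90 to 148; above it the lintel, z 148 to 160, x 0 to 4.
- sill_edge (a point): Middle of the inner edge of the sill (frame 16, 0, 90): the tray runs on, level, 16 mm into the box and ends here; beyond is the drop. The flap's weight can hold a dish that is only just over this edge: it falls in surely once its middle is 15 mm or more past the edge, with the fingertips following it 5 to 14 mm in under the lintel.
- flap (a joint): Angle of the grey flap, rad: 0 hanging shut, grows as its lower edge swings into the box, stop at 1.45; opens inwards only. Hinge along y behind the lintel (frame x 8, z 149). Flap 86 wide, 3 thick, inner weight bar, lower edge 4 mm above the tray. It weighs 40 g, yields to under 1 N, a dish pushed against it opens it, and it falls shut in about 0.5 s when nothing is under it.
- dish_pink: Closed petri dish with pink jelly, loose, 30 to 45 g, lying flat on the tray. Origin at the centre of its underside, z up. Looks 60 mm across and 14 high; the solid the fingers meet is 55 across and 11 high.
- dish_cream: Closed petri dish with cream jelly, otherwise as dish_pink. One dish starts left of the middle line with its middle 65 to 75 mm before the front wall, the other right of it and 130 to 145 mm before the wall, both 28 to 42 mm from the middle line; which is which changes.
- amber_bottle: Brown glass bottle with a blue cap, 51 mm across, 121 mm high, standing on the worktop to the left of the box. Origin at the centre of its underside. Bystander.
- kitchen_timer: Round white and grey timer, 66 mm across, 34 mm high, on the worktop to the right of the tray. Origin at the centre of its underside. Bystander.
- bung: Black rubber stopper, 25 mm across, 25 mm high, on the worktop to the right of the tray. Origin at the centre of its underside. Bystander.
Things that resemble listed ones, but are neither listed nor needed, are in the scene too. Leave any red look-alike of the dish_pink alone. Leave any turquoise look-alike of the dish_cream alone.

How it is judged:
By the outcome, as a careful person would: the job done as asked, in the order asked, and still so for the second after the job is handed in, with the robot touching nothing.
It also fails if it takes over 51 s, if anything falls off the work surface, if the arm or the gripper's body presses on something with over 40 N, if the wrist force passes 120 N, or if a joint passes its speed limit or range.

ROBOT

A 6-joint arm with a two-finger parallel gripper is mounted at the origin on a cart in front of the work surface, level with it; the furniture and walls round the work are solid. World frame = base frame: x ahead of the robot, y to its left, z up, the work surface at z = 0. Lengths are in mm, angles in rad, forces in N, time in s.
With the tool pointing down it reaches from about 400 to 925 mm from the base axis. Payload 12.5 kg.
Tool frame: the origin (TCP) lies midway between the tips of the shut fingers; the grasp point (between the pads) lies 19 mm behind it; z points along the fingers, y is the line along which they close (so a half turn about z gives the same grasp; the last joint's range is limited). The gripper opens to 95 mm and grips with 3 to 60 N. Pads are 20 mm wide; open, the fingers measure 119 mm over their backs; the gripper's body (75 mm by 180 mm) begins 59 mm behind the grasp point.
Start: joints at [-1.334, 0.491, 1.559, -0, 1.092, -0.106], TCP at [210.102, -588.646, 214.661] pointing down, gripper open.
Joint ranges: [-3.1, 3.1], [-0.84, 2.19], [0.05, 2.79], [-1.13, 4.28], [0.06, 2.93], [-2.69, 2.69]. Speed limits (rad/s): [2.22, 2.22, 2.79, 3.14, 3.14, 3.14].

INTERFACE

Orientations are given as [roll, pitch, yaw] about the fixed x, y, z axes, in that order (R = Rz(yaw) Ry(pitch) Rx(roll)).
In Python, from cell import * gives the robot as it stands. The module is installed in compiled form; this text tells all that it offers.
- The arm moves only by the tool arm_command, never from a script. Its arguments are lists of equal length, an entry for each row: "delta_pos": the shift along the world's x, y, z in units of 250 mm (1.0 is 250 mm), a list of three; "delta_rot": the turn, a rotation vector about the world's x, y, z in units of 90 degrees (1.0 is 90 degrees), a list of three; "claw": the closure, from 0 (fully open) to 1 (shut). In form: {"delta_pos": [[tx, ty, tz], ...], "delta_rot": [[wx, wy, wz], ...], "claw": [claw, ...]}. A call has exactly 5 rows; each row is the pose to reach, as a shift and turn from the pose commanded when the call began; what a row does not reach only later rows make up. A row lasts 1/12 s, in which the tool goes at most 41.7 mm and 7.16 degrees, less where a joint would pass 70% of its speed; a pose out of reach is approached as far as the arm can. A call with a number of a shift or a turn outside -1 to 1 is refused whole. A call with a gripper value outside its range is refused whole. The fingers move at their own pace and stop on an object; the grip force is fixed at half the most. Time passes only in rows, so rows that repeat a pose let the fingers close, or fill a call up. It gives the time, the measured TCP pose, the force, the opening and the grip force at its end, in the units of the state.
- state(): the state, without advancing time (a new reading comes with each control period).
- read_camera(name): name is "scene" or "top" or "wrist"; returns the picture (420x560x3 uint8, red, green, blue); there is no depth.
- calibration(name): a dict with "camera_matrix" (3x3 intrinsics, pixels), "T" (4x4, takes a point from camera to world coordinates). Camera axes: x right, y down, z forward; pixel columns grow to the right and rows downward; lengths in mm; the calibration is good to about 2 mm. A picture is of the moment at which its call begins: read the wrist's pose just before it. calibration takes no time and is no camera call; for the wrist camera it gives the pose at the moment of the call.
- job_done(): hands the job in; it is judged then, once.
The state is a dict: "t": time; "joints": joint angles; "qvel": joint speeds; "tau": joint torques, N m; "eef_pos": TCP position; "tcp_rot": TCP orientation; "ft_force": force on the tool from outside, world axes, zero at the start; "moment": the same for the moment, N m; "opening": opening from 0.0 (shut) to 1.0 (fully open); "grip_force": force on a finger pad.
Only numpy, scipy, OpenCV 4.12 (cv2) and the standard library are available. Lean on these libraries where they do the work, as an engineer would, in place of code of your own. Each camera call takes 0.05 s, during which the arm holds its last target. There are 200 camera calls.

## Working session

There is one attempt and no reset: what is moved stays moved. The work goes in short steps, Python scripts to look and compute and a tool call to move; the robot and the scene stay as the last step left them, time stands still between calls to the robot, and variables do not carry over. Pictures are saved under pics/ and viewed, at most 10 in all, crops included, and the job is handed in when it is done.

Besides the shell and the picture viewer there is one more tool, called after "Call:" by a JSON object that holds its "op" and its "data". arm_command: Moves the arm, as the interface text tells. Shifts and turns lie within -1 to 1; 1 stands for 250 mm of shift or 90 degrees of turn. Its arguments: {"type":"object","properties":{"delta_pos":{"type":"array"},"delta_rot":{"type":"array"},"claw":{"type":"array"}},"required":["delta_pos","delta_rot","claw"]}

```bash
mkdir -p pics
python3 - <<'E'
from cell import *
import cv2,numpy as np
for n in("scene","top"):
    im=read_camera(n); cv2.imwrite(f"pics/{n}0.png",im[:,:,::-1])
    c=calibration(n); print(n,np.round(c["camera_matrix"],1).tolist(),np.round(c["T"],3).tolist())
s=state(); print(s["t"],s["eef_pos"],s["tcp_rot"],s["opening"])
E
```

```text
scene [[501.5, 0.0, 290.7], [0.0, 501.5, 214.4], [0.0, 0.0, 1.0]] [[-0.467, -0.358, 0.809, -390.403], [-0.884, 0.174, -0.434, 482.897], [0.015, -0.918, -0.397, 546.032], [0.0, 0.0, 0.0, 1.0]]
top [[393.1, 0.0, 285.1], [0.0, 393.1, 207.8], [0.0, 0.0, 1.0]] [[0.025, -0.996, 0.083, 415.332], [-0.999, -0.028, -0.037, 35.281], [0.04, -0.082, -0.996, 1073.895], [0.0, 0.0, 0.0, 1.0]]
0.1 [ 210.02992337 -588.44157274  214.1148614 ] [-3.14064097e+00 -8.33841797e-05  3.42777241e-01] 1.0006918229063564
```

View pics/scene0.png

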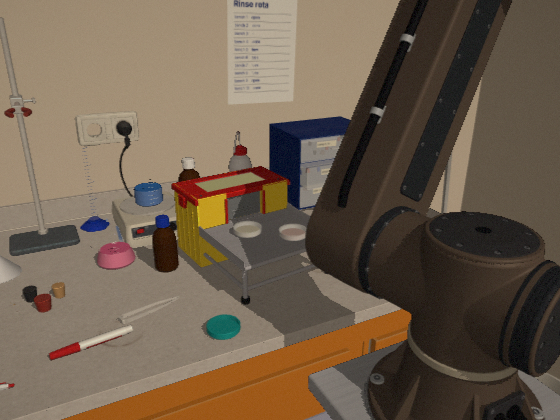

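View pics/top0.png

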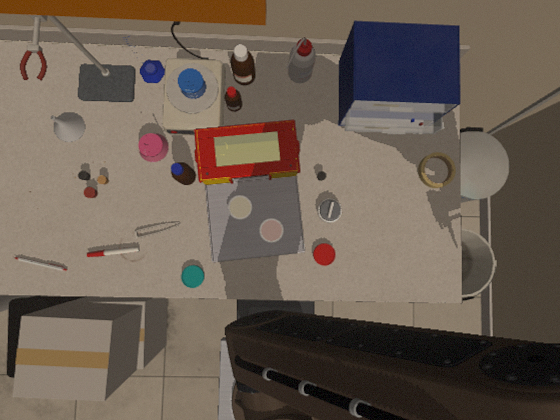

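The top view shows the red lid at (247,150) and the tray around (255,218). The cream dish is at (240,207), left and near the wall, and the pink one at (271,230), right and farther out. The red look-alike at (324,254) and the turquoise one at (193,276) are off the tray. Next I'll measure the box and dishes.

```bash
cat > h.py <<'E'
import cv2,numpy as np
from cell import *
def ray(name,uv,z,c=None):
    c=c or calibration(name); K=np.array(c["camera_matrix"]);T=np.array(c["T"])
    d=T[:3,:3]@np.linalg.solve(K,[uv[0],uv[1],1.]); o=T[:3,3]
    return o+d*(z-o[2])/d[2]
def blob(m,lo=30):
    n,l,s,c=cv2.connectedComponentsWithStats(m.astype(np.uint8))
    return [(c[i],s[i],l==i) for i in range(1,n) if s[i,4]>lo]
E
python3 - <<'E'
from h import *
im=cv2.imread("pics/top0.png"); hsv=cv2.cvtColor(im,cv2.COLOR_BGR2HSV)
H,S,V=[hsv[...,i].astype(int) for i in range(3)]
roi=np.zeros(H.shape,bool); roi[110:275,185:310]=1
red=roi&((H<6)|(H>174))&(S>150)&(V>80)
for c,s,m in blob(red,200):
    cnt=max(cv2.findContours(m.astype(np.uint8),0,2)[0],key=cv2.contourArea)
    r=cv2.minAreaRect(cnt); b=cv2.boxPoints(r)
    print("lid",s,np.round(b,1).tolist()); print(np.round([ray("top",p,160)[:2] for p in b],1).tolist())
tray=np.zeros(H.shape,bool); tray[185:255,212:298]=1
print("px",hsv[207,240],hsv[230,271],hsv[240,240],hsv[200,280])
for nm,p in(("cream",(240,207)),("pink",(271,230))):
    ref=hsv[p[1],p[0]].astype(int)
    m=tray&(abs(S-S[240,240])+abs(V-V[240,240])>0)&(V>ref[2]-35)&((V>130))
    for c,s,mm in blob(m,80): print(nm,c,s,np.round(ray("top",c,100),1))
c=im[110:275,180:315]; cv2.imwrite("pics/crop.png",cv2.resize(c,None,fx=4.4,fy=3.6*4.4/4.4,interpolation=2))
s=cv2.imread("pics/scene0.png")[150:310,140:345]; cv2.imwrite("pics/crops.png",cv2.resize(s,None,fx=3.7,fy=3.7,interpolation=2))
E
```

```text
lid [ 194  120  106   63 2995] [[191.89999389648438, 129.3000030517578], [295.70001220703125, 118.69999694824219], [301.1000061035156, 171.6999969482422], [197.3000030517578, 182.3000030517578]]
[[670.2, 224.8], [704.8, -19.1], [577.6, -34.7], [545.0, 206.8]]
px [ 19  57 151] [ 10  62 147] [10 23 98] [ 7 23 98]
cream [225.75669804 210.97827661] [ 212  185   40   70 1381] [484.2 145.2 100. ]
cream [270.98390805 229.98390805] [260 219  23  23 435] [440.2  32.2 100. ]
pink [225.75669804 210.97827661] [ 212  185   40   70 1381] [484.2 145.2 100. ]
pink [270.98390805 229.98390805] [260 219  23  23 435] [440.2  32.2 100. ]
```

View pics/crop.png

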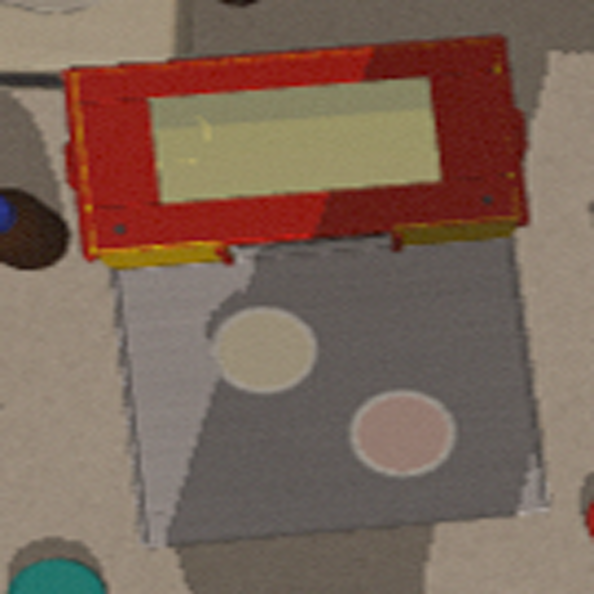

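View pics/crops.png

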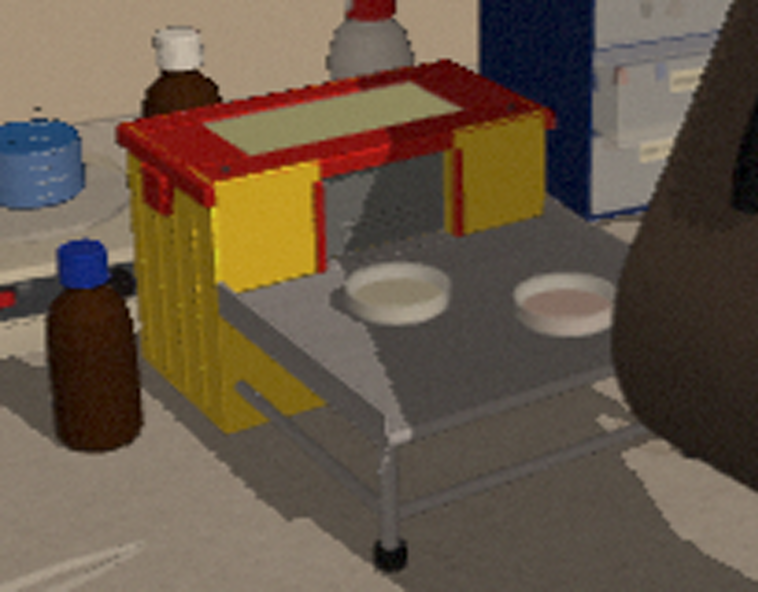

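Run:
```python
from h import *
P=lambda x,y:(180+(x+.5)/4.4-.5,110+(y+.5)/3.6-.5)
W=lambda x,y,z:ray("top",P(x,y),z)
fl,nl,fr,nr=W(118,268,101),W(150,547,96),W(513,237,101),W(547,510,96)
print("tray",*[np.round(p[:2],1) for p in(fl,nl,fr,nr)])
print("edge yaw",np.arctan2(*(fl-nl)[[1,0]]),np.arctan2(*(fr-nr)[[1,0]]),"near yaw",np.arctan2(*(nl-nr)[[1,0]])-np.pi/2)
n1,n2=W(165,545,90),W(530,514,90); print("near90",n1,n2,np.arctan2(*(n1-n2)[[1,0]])-np.pi/2)
im=cv2.imread("pics/top0.png");hsv=cv2.cvtColor(im,cv2.COLOR_BGR2HSV)
# lid
l1,l2=W(92,262,160),W(527,222,160); l3,l4=W(65,70,160),W(506,37,160)
print("lid",l1,l2,l3,l4,np.arctan2(*(l1-l2)[[1,0]])-np.pi/2,np.arctan2(*(l3-l4)[[1,0]])-np.pi/2)
a,b=W(228,258,120),W(398,246,120);print("posts",a,b)
yaw=np.mean([np.arctan2(*(fl-nl)[[1,0]]),np.arctan2(*(fr-nr)[[1,0]]),np.arctan2(*(n1-n2)[[1,0]])-np.pi/2,np.arctan2(*(l3-l4)[[1,0]])-np.pi/2])
ex=np.array([np.cos(yaw),np.sin(yaw)]);ey=np.array([-ex[1],ex[0]])
mid=(n1+n2)[:2]/2; cy=np.mean([p[:2]@ey for p in(fl,nl,fr,nr)])
O=ex*(mid@ex+190)+ey*cy
print("yaw",yaw,"O",O)
for nm,q in(("cream",(264.5,349.5)),("pink",(403,433))):
    w=W(*q,98)[:2]; print(nm,w,"frame",(w-O)@ex,(w-O)@ey)
for nm,q in (("posts",a),("b",b),("l1",l1),("l2",l2),("l3",l3),("l4",l4)): print(nm,(q[:2]-O)@ex,(q[:2]-O)@ey)
# scene cross-check
PS=lambda x,y:(140+(x+.5)/3.7-.5,150+(y+.5)/3.7-.5)
for nm,q,z in(("cream",(397,293),97),("postL",(326,271),90),("postR",(458,236),90),("nearL",(398,440),90),("farL",(218,288),101)):
    w=ray("scene",PS(*q),z)[:2]; print("S",nm,w,(w-O)@ex,(w-O)@ey)
```

```text
tray [549.6 195.2] [359.3 170.5] [578.1 -27.1] [389.6 -50.9]
edge yaw 0.12922892737631286 0.12541034396393314 near yaw 0.1360218612041988
near90 [360.50149334 162.97998356  90.        ] [386.44843133 -41.79500017  90.        ] 0.1260378493863954
lid [544.95191631 199.29854391 160.        ] [578.39212393 -30.60274653 160.        ] [670.92554617 218.94484114 160.        ] [701.69691633 -16.53395516 160.        ] 0.14444166322272656 0.12993947385354887
posts [555.63645275 131.88202557 120.        ] [566.75081997  38.06355007 120.        ]
yaw 0.12765414864504757 O [562.04928802  83.84365737]
cream [495.88828369 111.34450246] frame -62.1215997411814 35.69988543528039
pink [440.41675821  31.6989915 ] frame -127.28125756509289 -36.235617258606716
posts -0.24500007617352892 48.46389635999809
b -1.1648847473925654 -46.006148184288534
l1 -2.2599553026247925 116.69208862788487
l2 1.6399465976587333 -115.59575349028049
l3 125.18978637149738 120.14111217292748
l4 125.73250680770064 -117.33908948940436
S cream [496.45629405 111.39650196] -61.55159119386049 35.6791497128104
S postL [557.01413953 131.16203949] 1.0298170429318851 47.574378437933774
S postR [570.42167972  38.71742994] 2.559350162018304 -45.82491758591309
S nearL [352.52424715 172.8882353 ] -196.48412847478235 114.9942036226396
S farL [539.05984044 202.84677237] -7.652372006766695 120.96155291204276
```

The crops agree with this. The opening posts are at crop (228,255) and (398,240), cream is centred at (264,350) and pink at (403,433). The frame origin is about (565,84) with yaw 0.128. I'll push with a 30 mm finger gap as a cradle, tilting the tips forward near the lintel. Cream goes first.

Call:
{"op": "arm_command", "data": {"delta_pos": [[0.48, 0.66, 0], [0.48, 0.66, 0], [0.48, 0.66, 0], [0.48, 0.66, 0], [0.48, 0.66, 0]], "delta_rot": [[0, 0, -0.137], [0, 0, -0.137], [0, 0, -0.137], [0, 0, -0.137], [0, 0, -0.137]], "claw": [0.68, 0.68, 0.68, 0.68, 0.68]}}

```text
t: 0.52
eef_pos: [330.9, -421.5, 214.5]
tcp_rot: [-3.141, 0.0, 0.127]
ft_force: [-0.4, -0.5, 0.4]
opening: 0.705
grip_force: 0.0
```

Call:
{"op": "arm_command", "data": {"delta_pos": [[0.4, 0.7, 0], [0.4, 0.7, 0], [0.4, 0.7, 0], [0.4, 0.7, 0], [0.4, 0.7, 0]], "delta_rot": [[0, 0, 0], [0, 0, 0], [0, 0, 0], [0, 0, 0], [0, 0, 0]], "claw": [0.68, 0.68, 0.68, 0.68, 0.68]}}

```text
t: 0.93
eef_pos: [430.8, -246.2, 214.6]
tcp_rot: [-3.141, 0.0, 0.128]
ft_force: [0.9, -0.6, -0.1]
opening: 0.363
grip_force: 0.0
```

Call:
{"op": "arm_command", "data": {"delta_pos": [[0, 0.8, 0], [0, 0.8, 0], [0, 0.8, 0], [0, 0.8, 0], [0, 0.8, 0]], "delta_rot": [[0, 0, 0], [0, 0, 0], [0, 0, 0], [0, 0, 0], [0, 0, 0]], "claw": [0.68, 0.68, 0.68, 0.68, 0.68]}}

```text
t: 1.35
eef_pos: [429.3, -46.2, 214.6]
tcp_rot: [-3.141, 0.0, 0.128]
ft_force: [0.4, -0.4, -0.3]
opening: 0.319
grip_force: 0.0
```

Call:
{"op": "arm_command", "data": {"delta_pos": [[0, 0.5, 0], [0, 0.5, 0], [0, 0.5, 0], [0, 0.5, 0], [0, 0.5, 0]], "delta_rot": [[0, 0, 0], [0, 0, 0], [0, 0, 0], [0, 0, 0], [0, 0, 0]], "claw": [0.68, 0.68, 0.68, 0.68, 0.68]}}

```text
t: 1.77
eef_pos: [429.7, 78.3, 214.5]
tcp_rot: [3.142, 0.0, 0.132]
ft_force: [-0.4, -0.2, -0.5]
opening: 0.322
grip_force: 0.0
```

Run:
```python
from h import *
c=calibration("wrist"); im=read_camera("wrist"); cv2.imwrite("pics/w0.png",im[:,:,::-1])
import pickle; pickle.dump({k:np.array(v) for k,v in c.items()},open("w0.pkl","wb"))
print(np.round(c["T"],3).tolist(),state()["eef_pos"])
```

```text
[[0.132, -0.961, -0.242, 498.45], [-0.991, -0.128, -0.033, 87.781], [0.001, 0.245, -0.97, 385.788], [0.0, 0.0, 0.0, 1.0]] [429.87408001  76.89865886 214.50022837]
```

View pics/w0.png

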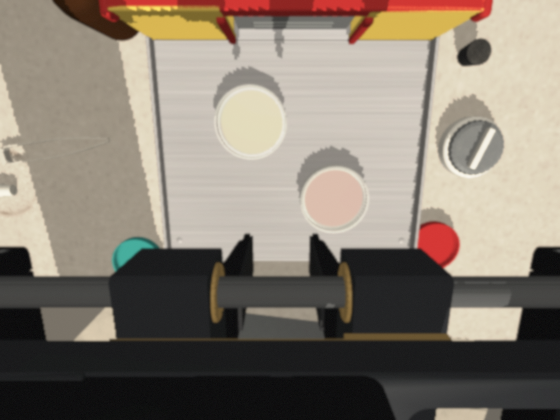

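The wrist view shows cream at (250,122), pink at (334,198), the wall foot at about row 41 and the opening posts at (234,42) and (352,41).

Run:
```python
from h import *
import pickle
c=pickle.load(open("w0.pkl","rb"))
im=cv2.imread("pics/w0.png");hsv=cv2.cvtColor(im,cv2.COLOR_BGR2HSV)
W=lambda u,v,z:ray("wrist",(u,v),z,c)[:2]
p=W(234,42,90),W(352,41,90); wl,wr=W(150,39,90),W(436,39,90)
print("posts",p,"wall",wl,wr)
d=p[0]-p[1]; print("post width",np.hypot(*d),"yaw",np.arctan2(d[1],d[0])-np.pi/2, "wall yaw",np.arctan2(*(wl-wr)[::-1])-np.pi/2)
for nm,b in(("L",((150,45),(170,240))),("R",((436,45),(414,240)))):
    a=[W(*q,100) for q in b]; dd=a[0]-a[1]; print(nm,a,np.arctan2(dd[1],dd[0]))
yaw=.128; ex=np.array([np.cos(yaw),np.sin(yaw)]);ey=np.array([-ex[1],ex[0]])
print("x mean",np.mean([q@ex for q in(*p,wl,wr)]),"y",np.mean([q@ey for q in p]))
O=ex*np.mean([q@ex for q in(*p,wl,wr)])+ey*np.mean([q@ey for q in p]); print("O",O)
for nm,u in(("cream",(250.5,122)),("pink",(334.5,198.5)),("near",(285,262))):
    w=W(*u,90 if nm=="near" else 99); print(nm,w,(w-O)@ex,(w-O)@ey)
```

```text
posts (array([557.93285893, 134.01759155]), array([571.40300066,  38.82078283])) wall [551.11308536 201.94142514] [581.92006021 -28.65665152]
post width 96.14508363589675 yaw 0.14056467398257944 wall yaw 0.132809577307051
L [array([544.98907889, 197.92214501]), array([384.16847372, 173.91321225])] 0.1481956485526044
R [array([574.87297769, -25.78266935]), array([413.45058227, -45.8847964 ])] 0.12389339514985498
x mean 572.0109629556008 y 13.631916377166732
O [565.59131899  86.53803076]
cream [497.01035199 112.94540967] -64.64899635355144 34.94575748121057
pink [441.78229529  32.17911143] -129.73512161599803 -38.10990264766165
near [372.40617043  66.7255466 ] -194.13381406530965 5.009829432757609
```

```bash
cat > plan.py <<'E'
import numpy as np,sys
from scipy.spatial.transform import Rotation as R
O=np.array([565.5,85.5]);Y=.131
ex=np.array([np.cos(Y),np.sin(Y)]);ey=np.array([-ex[1],ex[0]])
def pose(x,y,psi,tilt,z=0,back=0):
    "dish centre the cradle is on, yaw and tilt deg, extra height, extra gap"
    p,t=np.radians([psi,tilt]); d=23+10*np.cos(t)+back
    q=O+ex*(x-d*np.cos(p))+ey*(y-d*np.sin(p))
    return np.array([*q,92+10*np.sin(t)+z]),R.from_euler("zyx",[Y+p,-t,np.pi])
def show(start,keys):
    "start=(pos,rot); each key one call, parameters interpolated over 5 rows from prev key"
    for k0,k1 in zip(keys[:-1],keys[1:]):
        P0,R0=start if k0 is None else pose(*k0)
        dp=[];dr=[]
        for i in range(1,6):
            P,Q=pose(*(np.array(k1,float) if k0 is None else np.array(k0,float)+(np.array(k1,float)-k0)*i/5))
            dp.append(np.round((P-P0)/250,3).tolist()); dr.append(np.round((Q*R0.inv()).as_rotvec()/(np.pi/2),3).tolist())
        print(k1,np.round(P,1)); print(dp); print(dr)
E
python3 - <<'E'
from plan import *
from cell import state
s=state(); print(s["eef_pos"],s["tcp_rot"])
st=(np.array([430,77,214.6]),R.from_euler("xyz",s["tcp_rot"]))
show(st,[None,(-65.5,36,-20,0,40,9),(-65.5,36,-20,0,0,9),(-58,32,-20,0,0,0),(-32,19,-18,6,0,0),(-8,10,-9,14,0,0),(14,5,0,20,0,0),(34,4,0,20,0,0),(-8,4,0,20,0,0),(-60,4,0,10,60,0)])
E
```

```text
[429.87408001  76.89865886 214.50022837] [3.14137241e+00 4.51352895e-04 1.30036773e-01]
(-65.5, 36, -20, 0, 40, 9) [454.9 121.7 132. ]
[[0.099, 0.179, -0.33], [0.099, 0.179, -0.33], [0.099, 0.179, -0.33], [0.099, 0.179, -0.33], [0.099, 0.179, -0.33]]
[[0.0, -0.0, 0.056], [0.0, -0.0, 0.056], [0.0, -0.0, 0.056], [0.0, -0.0, 0.056], [0.0, -0.0, 0.056]]
(-65.5, 36, -20, 0, 0, 9) [454.9 121.7  92. ]
[[0.0, 0.0, -0.032], [0.0, 0.0, -0.064], [0.0, 0.0, -0.096], [0.0, 0.0, -0.128], [0.0, 0.0, -0.16]]
[[0.0, 0.0, 0.0], [0.0, 0.0, 0.0], [0.0, 0.0, 0.0], [0.0, 0.0, 0.0], [0.0, 0.0, 0.0]]
(-58, 32, -20, 0, 0, 0) [471.6 116.8  92. ]
[[0.013, -0.004, 0.0], [0.027, -0.008, 0.0], [0.04, -0.012, 0.0], [0.054, -0.016, 0.0], [0.067, -0.02, 0.0]]
[[0.0, 0.0, 0.0], [0.0, 0.0, 0.0], [0.0, 0.0, 0.0], [0.0, 0.0, 0.0], [0.0, 0.0, 0.0]]
(-32, 19, -18, 6, 0, 0) [498.9 106.2  93. ]
[[0.022, -0.008, 0.001], [0.044, -0.017, 0.002], [0.065, -0.026, 0.003], [0.087, -0.034, 0.003], [0.109, -0.043, 0.004]]
[[-0.0, 0.013, -0.004], [-0.0, 0.027, -0.009], [-0.0, 0.04, -0.013], [-0.001, 0.053, -0.018], [-0.001, 0.067, -0
[... 622 characters left out ...]
[[0.016, 0.001, 0.0], [0.032, 0.003, 0.0], [0.048, 0.004, 0.0], [0.064, 0.005, 0.0], [0.08, 0.006, 0.0]]
[[0.0, 0.0, 0.0], [0.0, 0.0, 0.0], [0.0, 0.0, 0.0], [0.0, 0.0, 0.0], [0.0, 0.0, 0.0]]
(-8, 4, 0, 20, 0, 0) [524.9  84.2  95.4]
[[-0.033, -0.004, 0.0], [-0.067, -0.009, 0.0], [-0.1, -0.013, 0.0], [-0.133, -0.018, 0.0], [-0.167, -0.022, 0.0]]
[[0.0, 0.0, 0.0], [0.0, 0.0, 0.0], [0.0, 0.0, 0.0], [0.0, 0.0, 0.0], [0.0, 0.0, 0.0]]
(-60, 4, 0, 10, 60, 0) [472.9  77.3 153.7]
[[-0.042, -0.005, 0.047], [-0.083, -0.011, 0.093], [-0.125, -0.016, 0.14], [-0.166, -0.022, 0.187], [-0.208, -0.027, 0.233]]
[[0.0, -0.022, 0.0], [0.0, -0.044, 0.0], [0.0, -0.067, 0.0], [0.0, -0.089, 0.0], [0.0, -0.111, 0.0]]
```

```bash
sed -i 's/"zyx"/"ZYX"/' plan.py; python3 - <<'E' | grep -v '^\[\[.*\], \[.*-0.096\], .*0.16' 
from plan import *
from cell import state
s=state()
st=(np.array([430,77,214.6]),R.from_euler("xyz",s["tcp_rot"]))
print(R.from_euler("ZYX",[0,-.3,np.pi]).apply([0,0,1]))
show(st,[None,(-65.5,36,-20,0,40,9),(-65.5,36,-20,0,0,9),(-58,32,-20,0,0,0),(-32,19,-18,6,0,0),(-8,10,-9,14,0,0),(14,5,0,20,0,0)])
show(None,[(-8,4,0,20,0,0),(-60,4,0,10,60,0)])
E
```

```text
[ 2.95520207e-01 -1.22464680e-16 -9.55336489e-01]
(-65.5, 36, -20, 0, 40, 9) [454.9 121.7 132. ]
[[0.099, 0.179, -0.33], [0.099, 0.179, -0.33], [0.099, 0.179, -0.33], [0.099, 0.179, -0.33], [0.099, 0.179, -0.33]]
[[0.0, -0.0, -0.222], [0.0, -0.0, -0.222], [0.0, -0.0, -0.222], [0.0, -0.0, -0.222], [0.0, -0.0, -0.222]]
(-65.5, 36, -20, 0, 0, 9) [454.9 121.7  92. ]
[[0.0, 0.0, 0.0], [0.0, 0.0, 0.0], [0.0, 0.0, 0.0], [0.0, 0.0, 0.0], [0.0, 0.0, 0.0]]
(-58, 32, -20, 0, 0, 0) [471.6 116.8  92. ]
[[0.013, -0.004, 0.0], [0.027, -0.008, 0.0], [0.04, -0.012, 0.0], [0.054, -0.016, 0.0], [0.067, -0.02, 0.0]]
[[0.0, 0.0, 0.0], [0.0, 0.0, 0.0], [0.0, 0.0, 0.0], [0.0, 0.0, 0.0], [0.0, 0.0, 0.0]]
(-32, 19, -18, 6, 0, 0) [498.9 106.2  93. ]
[[0.022, -0.008, 0.001], [0.044, -0.017, 0.002], [0.065, -0.026, 0.003], [0.087, -0.034, 0.003], [0.109, -0.043, 0.004]]
[[-0.003, -0.013, 0.004], [-0.006, -0.026, 0.009], [-0.008, -0.039, 0.013], [-0.011, -0.052, 0.018], [-0.013, -0.065, 0.022]]
(-8, 10, -9, 14, 0, 0) [523.6  95.2  94.4]
[[0.019, -0.009, 0.001], [0.039, -0.017, 0.002], [0.059, -0.026, 0.003], [0.079, -0.035, 0.004], [0.099, -0.044, 0.005]]
[[-0.003, -0.018, 0.02], [-0.005, -0.035, 0.04], [-0.007, -0.053, 0.06], [-0.009, -0.071, 0.08], [-0.009, -0.088, 0.1]]
(14, 5, 0, 20, 0, 0) [546.6  88.1  95.4]
[[0.018, -0.006, 0.001], [0.036, -0.012, 0.002], [0.055, -0.017, 0.002], [0.073, -0.023, 0.003], [0.092, -0.029, 0.004]]
[[-0.0, -0.013, 0.02], [0.0, -0.027, 0.04], [0.001, -0.04, 0.06], [0.002, -0.053, 0.08], [0.003, -0.067, 0.1]]
(-60, 4, 0, 10, 60, 0) [472.9  77.3 153.7]
[[-0.042, -0.005, 0.047], [-0.083, -0.011, 0.093], [-0.125, -0.016, 0.14], [-0.166, -0.022, 0.187], [-0.208, -0.027, 0.233]]
[[-0.003, 0.022, -0.0], [-0.006, 0.044, -0.0], [-0.009, 0.066, -0.0], [-0.012, 0.088, 0.0], [-0.015, 0.11, -0.0]]
```

Call:
{"op": "arm_command", "data": {"delta_pos": [[0.1, 0.18, -0.33], [0.1, 0.18, -0.33], [0.1, 0.18, -0.33], [0.1, 0.18, -0.33], [0.1, 0.18, -0.33]], "delta_rot": [[0, 0, -0.222], [0, 0, -0.222], [0, 0, -0.222], [0, 0, -0.222], [0, 0, -0.222]], "claw": [0.68, 0.68, 0.68, 0.68, 0.68]}}

```text
t: 2.23
eef_pos: [455.1, 120.1, 131.9]
tcp_rot: [3.141, 0.002, -0.219]
ft_force: [0.5, -0.1, 0.1]
opening: 0.319
grip_force: 0.0
```

Call:
{"op": "arm_command", "data": {"delta_pos": [[0, 0, -0.04], [0, 0, -0.08], [0, 0, -0.12], [0, 0, -0.157], [0, 0, -0.157]], "delta_rot": [[0, 0, 0], [0, 0, 0], [0, 0, 0], [0, 0, 0], [0, 0, 0]], "claw": [0.68, 0.68, 0.68, 0.68, 0.68]}}

```text
t: 2.65
eef_pos: [455.0, 120.3, 92.8]
tcp_rot: [3.141, 0.0, -0.22]
ft_force: [-0.3, 0.0, 0.2]
opening: 0.321
grip_force: 0.0
```

Call:
{"op": "arm_command", "data": {"delta_pos": [[0.013, -0.003, 0], [0.027, -0.006, 0], [0.04, -0.009, 0], [0.054, -0.012, 0], [0.067, -0.014, 0]], "delta_rot": [[0, 0, 0], [0, 0, 0], [0, 0, 0], [0, 0, 0], [0, 0, 0]], "claw": [0.68, 0.68, 0.68, 0.68, 0.68]}}

```text
t: 3.07
eef_pos: [472.4, 117.7, 93.3]
tcp_rot: [-3.142, -0.001, -0.221]
ft_force: [-0.2, -0.3, 0.3]
opening: 0.318
grip_force: 0.4
```

Call:
{"op": "arm_command", "data": {"delta_pos": [[0.022, -0.008, 0], [0.044, -0.017, 0.001], [0.065, -0.026, 0.001], [0.087, -0.034, 0.002], [0.109, -0.043, 0.003]], "delta_rot": [[-0.003, -0.013, 0.004], [-0.006, -0.026, 0.009], [-0.008, -0.039, 0.013], [-0.011, -0.052, 0.018], [-0.013, -0.065, 0.022]], "claw": [0.68, 0.68, 0.68, 0.68, 0.68]}}

```text
t: 3.48
eef_pos: [499.6, 106.9, 93.7]
tcp_rot: [-3.141, -0.106, -0.186]
ft_force: [0.1, -0.2, -0.2]
opening: 0.321
grip_force: 0.1
```

Run:
```python
from h import *
im=read_camera("wrist"); cv2.imwrite("pics/w1.png",im[:,:,::-1]); print(state()["eef_pos"])
```

```text
[500.06932247 106.70561262  93.71308448]
```

View pics/w1.png

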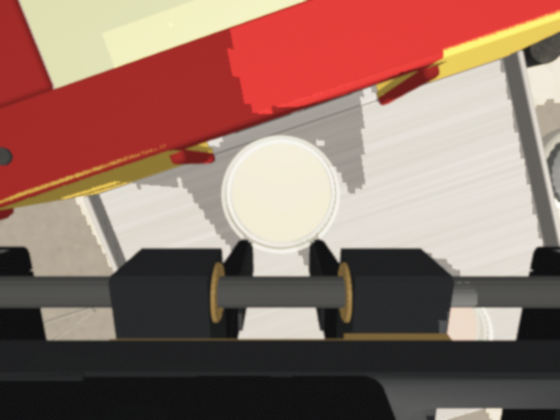

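The cream dish sits centred in the finger cradle at (281,193), heading for the opening between the red posts. I'll keep pushing.

Call:
{"op": "arm_command", "data": {"delta_pos": [[0.019, -0.009, 0.001], [0.039, -0.018, 0.001], [0.058, -0.027, 0.002], [0.077, -0.037, 0.002], [0.096, -0.046, 0.003]], "delta_rot": [[-0.003, -0.018, 0.02], [-0.005, -0.035, 0.04], [-0.007, -0.053, 0.06], [-0.009, -0.071, 0.08], [-0.009, -0.088, 0.1]], "claw": [0.68, 0.68, 0.68, 0.68, 0.68]}}

```text
t: 3.95
eef_pos: [523.3, 95.5, 94.4]
tcp_rot: [-3.141, -0.245, -0.027]
ft_force: [-0.3, 1.3, -0.3]
opening: 0.321
grip_force: 0.1
```

Call:
{"op": "arm_command", "data": {"delta_pos": [[0.018, -0.006, 0.001], [0.036, -0.012, 0.002], [0.055, -0.017, 0.002], [0.073, -0.023, 0.003], [0.092, -0.029, 0.003]], "delta_rot": [[0, -0.013, 0.02], [0, -0.027, 0.04], [0.001, -0.04, 0.06], [0.002, -0.053, 0.08], [0.003, -0.067, 0.1]], "claw": [0.68, 0.68, 0.68, 0.68, 0.68]}}

```text
t: 4.37
eef_pos: [546.3, 88.2, 95.3]
tcp_rot: [-3.141, -0.35, 0.13]
ft_force: [-0.1, 0.9, 0.8]
opening: 0.316
grip_force: 0.2
```

Run:
```python
from h import *
im=read_camera("scene"); cv2.imwrite("pics/s1.png",cv2.resize(im[150:290,150:330,::-1],None,fx=4,fy=4)); s=state();print(s["eef_pos"],s["tcp_rot"],s["ft_force"])
```

```text
[546.68173736  87.88067608  95.10698462] [-3.14151263 -0.35088208  0.13195547] [ 0.15054308 -1.17644168 -0.11723053]
```

View pics/s1.png

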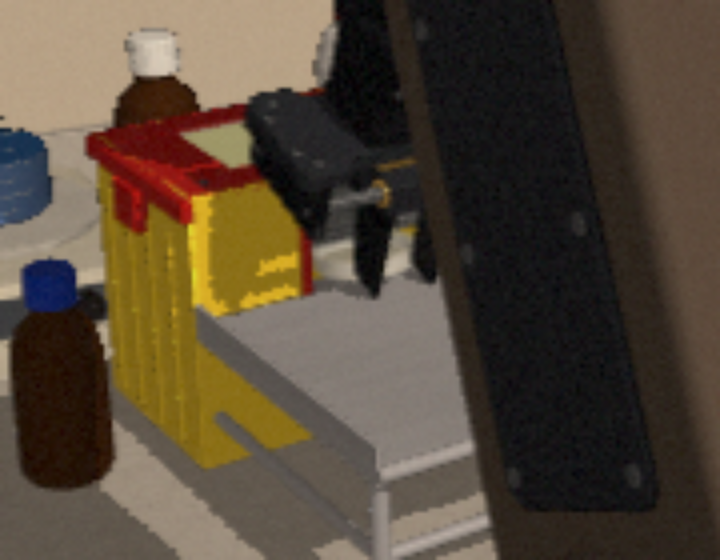

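The cream dish is under the lintel at about (345,262), with the fingertips behind it at (372,290). The gripper body is above the lid edge and the wrist force is about zero, so I'll do the final push in two steps.

Call:
{"op": "arm_command", "data": {"delta_pos": [[0.01, 0.001, 0], [0.02, 0.003, 0], [0.03, 0.004, 0], [0.04, 0.005, 0], [0.04, 0.005, 0]], "delta_rot": [[0, 0, 0], [0, 0, 0], [0, 0, 0], [0, 0, 0], [0, 0, 0]], "claw": [0.68, 0.68, 0.68, 0.68, 0.68]}}

```text
t: 4.83
eef_pos: [556.7, 89.8, 95.3]
tcp_rot: [-3.141, -0.349, 0.128]
ft_force: [0.5, -0.1, 0.4]
opening: 0.318
grip_force: 0.0
```

Call:
{"op": "arm_command", "data": {"delta_pos": [[0.01, 0.001, 0], [0.02, 0.003, 0], [0.03, 0.004, 0], [0.043, 0.006, 0], [0.043, 0.006, 0]], "delta_rot": [[0, 0, 0], [0, 0, 0], [0, 0, 0], [0, 0, 0], [0, 0, 0]], "claw": [0.68, 0.68, 0.68, 0.68, 0.68]}}

```text
t: 5.25
eef_pos: [567.5, 91.2, 95.2]
tcp_rot: [-3.141, -0.349, 0.128]
ft_force: [-1.0, 0.2, 0.7]
opening: 0.32
grip_force: 0.0
```

Call:
{"op": "arm_command", "data": {"delta_pos": [[0, 0, 0], [0, 0, 0], [0, 0, 0], [-0.03, -0.004, 0], [-0.06, -0.008, 0]], "delta_rot": [[0, 0, 0], [0, 0, 0], [0, 0, 0], [0, 0, 0], [0, 0, 0]], "claw": [0.68, 0.68, 0.68, 0.68, 0.68]}}

```text
t: 5.67
eef_pos: [551.2, 89.0, 95.1]
tcp_rot: [-3.141, -0.348, 0.128]
ft_force: [0.4, 0.8, 0.1]
opening: 0.319
grip_force: 0.0
```

Call:
{"op": "arm_command", "data": {"delta_pos": [[-0.04, -0.005, 0], [-0.08, -0.01, 0], [-0.12, -0.016, 0], [-0.16, -0.021, 0], [-0.2, -0.026, 0]], "delta_rot": [[0, 0, 0], [0, 0, 0], [0, 0, 0], [0, 0, 0], [0, 0, 0]], "claw": [0.68, 0.68, 0.68, 0.68, 0.68]}}

```text
t: 6.08
eef_pos: [500.7, 82.4, 95.3]
tcp_rot: [-3.141, -0.348, 0.128]
ft_force: [-0.1, 0.1, -0.4]
opening: 0.324
grip_force: 0.0
```

Run:
```python
from h import *
im=read_camera("wrist"); s=read_camera("scene")[150:290,150:330]
out=np.zeros((420,720,3),np.uint8); out[:315,:420]=cv2.resize(im,(420,315)); out[:233,420:]=cv2.resize(s,(300,233))
cv2.imwrite("pics/w2.png",out[:,:,::-1]); s=state();print(s["eef_pos"],s["tcp_rot"],s["ft_force"])
```

```text
[500.16007178  82.47929524  95.15318521] [-3.14047288 -0.34709549  0.12781785] [-0.55922593  0.15188898  0.5102843 ]
```

View pics/w2.png

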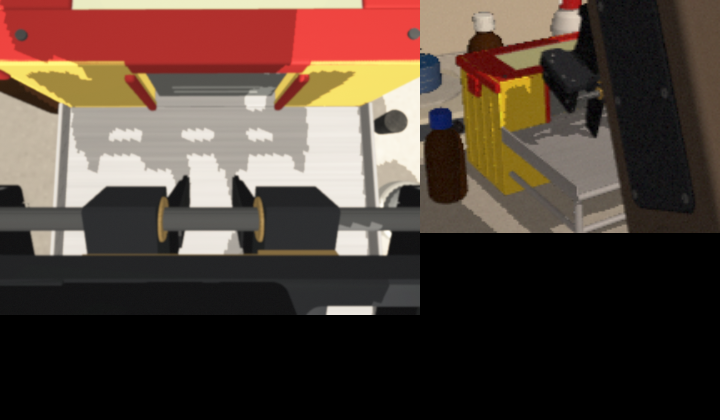

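The cream dish is gone, and the flap hangs in its opening at (215,88) with the tray clear there. Now the pink dish.

Run:
```python
from plan import *
from cell import state
s=state()
st=(np.array([500.3,82.4,95.2]),R.from_euler("xyz",s["tcp_rot"]))
show(st,[None,(-90,0,0,8,75,0)])
show(None,[(-90,0,0,8,75,0),(-130.5,-36.5,18,0,50,8),(-130.5,-36.5,18,0,0,8),(-122,-33.5,19,0,0,0),(-92,-20,17,0,0,0),(-57,-9,12,3,0,0),(-20,-4,4,11,0,0),(14,-3,0,20,0,0)])
```

```text
(-90, 0, 0, 8, 75, 0) [443.7  69.4 168.4]
[[-0.227, -0.052, 0.293], [-0.227, -0.052, 0.293], [-0.227, -0.052, 0.293], [-0.227, -0.052, 0.293], [-0.227, -0.052, 0.293]]
[[-0.018, 0.131, 0.002], [-0.018, 0.131, 0.002], [-0.018, 0.131, 0.002], [-0.018, 0.131, 0.002], [-0.018, 0.131, 0.002]]
(-130.5, -36.5, 18, 0, 50, 8) [403.9  14.6 142. ]
[[-0.033, -0.043, -0.021], [-0.066, -0.086, -0.042], [-0.098, -0.13, -0.063], [-0.129, -0.174, -0.084], [-0.159, -0.219, -0.106]]
[[-0.003, 0.018, 0.04], [-0.007, 0.035, 0.08], [-0.012, 0.052, 0.12], [-0.018, 0.069, 0.16], [-0.025, 0.086, 0.2]]
(-130.5, -36.5, 18, 0, 0, 8) [403.9  14.6  92. ]
[[0.0, 0.0, -0.04], [0.0, 0.0, -0.08], [0.0, 0.0, -0.12], [0.0, 0.0, -0.16], [0.0, 0.0, -0.2]]
[[0.0, 0.0, 0.0], [0.0, 0.0, 0.0], [0.0, 0.0, 0.0], [0.0, 0.0, 0.0], [0.0, 0.0, 0.0]]
(-122, -33.5, 19, 0, 0, 0) [419.4  21.6  92. ]
[[0.012, 0.006, 0.0], [0.025, 0.011, 0.0], [0.037, 0.017, 0.0], [0.05, 0.022, 0.0], [0.062, 0.028, 0.0]]
[[-0.0, -0.0, 0.002], [-0.0, -0.0, 0.004], [-0.0, -0.0, 0.007], [0.0, -0.0, 0.009], [-0.0, -0.0, 0.011]]
(-92, -20, 17, 0, 0, 0) [446.
[... 371 characters left out ...]
3, 0.002]]
[[0.003, -0.006, -0.011], [0.005, -0.012, -0.022], [0.008, -0.018, -0.033], [0.01, -0.025, -0.044], [0.012, -0.031, -0.056]]
(-20, -4, 4, 11, 0, 0) [514.   72.4  93.9]
[[0.028, 0.011, 0.001], [0.056, 0.023, 0.002], [0.084, 0.034, 0.003], [0.112, 0.046, 0.004], [0.14, 0.057, 0.006]]
[[0.006, -0.017, -0.018], [0.011, -0.034, -0.036], [0.016, -0.051, -0.053], [0.02, -0.068, -0.071], [0.024, -0.086, -0.089]]
(14, -3, 0, 20, 0, 0) [547.7  80.1  95.4]
[[0.027, 0.006, 0.001], [0.054, 0.012, 0.002], [0.08, 0.019, 0.004], [0.107, 0.025, 0.005], [0.134, 0.031, 0.006]]
[[0.004, -0.02, -0.009], [0.007, -0.039, -0.018], [0.011, -0.059, -0.027], [0.014, -0.079, -0.036], [0.017, -0.099, -0.044]]
```

Call:
{"op": "arm_command", "data": {"delta_pos": [[0, 0, 0.1], [-0.02, 0, 0.2], [-0.1, -0.02, 0.293], [-0.227, -0.052, 0.293], [-0.227, -0.052, 0.293]], "delta_rot": [[-0.018, 0.131, 0.002], [-0.018, 0.131, 0.002], [-0.018, 0.131, 0.002], [-0.018, 0.131, 0.002], [-0.018, 0.131, 0.002]], "claw": [0.68, 0.68, 0.68, 0.68, 0.68]}}

```text
t: 6.6
eef_pos: [441.7, 69.3, 169.4]
tcp_rot: [3.141, -0.14, 0.132]
ft_force: [0.8, 0.1, 0.0]
opening: 0.318
grip_force: 0.0
```

Call:
{"op": "arm_command", "data": {"delta_pos": [[-0.033, -0.043, -0.021], [-0.066, -0.086, -0.042], [-0.098, -0.13, -0.063], [-0.129, -0.174, -0.084], [-0.159, -0.219, -0.106]], "delta_rot": [[-0.003, 0.018, 0.04], [-0.007, 0.035, 0.08], [-0.012, 0.052, 0.12], [-0.018, 0.069, 0.16], [-0.025, 0.086, 0.2]], "claw": [0.68, 0.68, 0.68, 0.68, 0.68]}}

```text
t: 7.02
eef_pos: [405.3, 14.3, 141.6]
tcp_rot: [-3.141, 0.001, 0.449]
ft_force: [0.8, 0.5, -0.3]
opening: 0.317
grip_force: 0.0
```

Run:
```python
from h import *
from plan import O,ex,ey
c=calibration("wrist");im=read_camera("wrist"); bgr=im[:,:,::-1].copy(); cv2.imwrite("pics/w3.png",bgr)
hsv=cv2.cvtColor(bgr,cv2.COLOR_BGR2HSV).astype(int)
m=((hsv[...,0]<14)|(hsv[...,0]>172))&(hsv[...,1]>28)&(hsv[...,1]<110)&(hsv[...,2]>130)
m=cv2.morphologyEx(m.astype(np.uint8),cv2.MORPH_OPEN,np.ones((5,5)))
for b,s,mm in blob(m,800):
    w=ray("wrist",(s[0]+s[2]/2-.5,s[1]+s[3]/2-.5),98,c)[:2]; print(s,w,(w-O)@ex,(w-O)@ey)
s=state();print(s["eef_pos"],s["tcp_rot"],s["ft_force"])
```

```text
[ 240  130   79   78 4864] [442.40309479  33.36088819] -128.85288667645005 -35.612759613474665
[404.29141652  13.28336668 140.72013135] [-3.14037703  0.00407581  0.45321809] [ 0.55785811  0.09236632 -0.52346055]
```

View pics/w3.png

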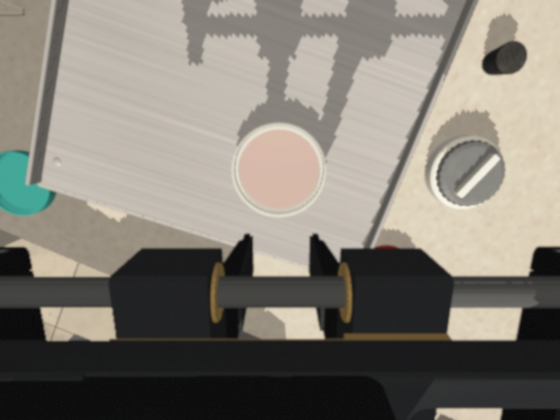

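The pink dish is at (279,169), centred ahead of the fingers and matching the plan to within 2 mm. I'll lower the fingers behind it and push.

Call:
{"op": "arm_command", "data": {"delta_pos": [[0, 0, -0.05], [0, 0, -0.1], [0, 0, -0.15], [0, 0, -0.194], [0, 0, -0.194]], "delta_rot": [[0, 0, 0], [0, 0, 0], [0, 0, 0], [0, 0, 0], [0, 0, 0]], "claw": [0.68, 0.68, 0.68, 0.68, 0.68]}}

```text
t: 7.48
eef_pos: [405.1, 15.1, 92.0]
tcp_rot: [-3.14, 0.001, 0.444]
ft_force: [0.0, 0.1, -0.6]
opening: 0.317
grip_force: 0.0
```

Call:
{"op": "arm_command", "data": {"delta_pos": [[0.012, 0.006, 0], [0.025, 0.011, 0], [0.037, 0.017, 0], [0.05, 0.024, 0], [0.062, 0.03, 0]], "delta_rot": [[0, 0, 0.002], [0, 0, 0.004], [0, 0, 0.007], [0, 0, 0.009], [0, 0, 0.011]], "claw": [0.68, 0.68, 0.68, 0.68, 0.68]}}

```text
t: 7.9
eef_pos: [421.5, 22.6, 93.9]
tcp_rot: [3.141, -0.001, 0.464]
ft_force: [-0.0, -0.2, 1.4]
opening: 0.32
grip_force: 0.2
```

Call:
{"op": "arm_command", "data": {"delta_pos": [[0.022, 0.015, 0], [0.044, 0.029, 0], [0.066, 0.044, 0], [0.088, 0.059, 0], [0.11, 0.073, 0]], "delta_rot": [[0, 0, -0.004], [0, 0, -0.009], [0, 0, -0.013], [0, 0, -0.018], [0, 0, -0.022]], "claw": [0.68, 0.68, 0.68, 0.68, 0.68]}}

```text
t: 8.32
eef_pos: [448.9, 41.1, 93.4]
tcp_rot: [-3.141, -0.0, 0.428]
ft_force: [-0.6, -0.0, 0.9]
opening: 0.318
grip_force: 0.4
```

Call:
{"op": "arm_command", "data": {"delta_pos": [[0.026, 0.014, 0], [0.051, 0.029, 0.001], [0.077, 0.044, 0.001], [0.103, 0.058, 0.002], [0.129, 0.073, 0.002]], "delta_rot": [[0.003, -0.006, -0.011], [0.005, -0.012, -0.022], [0.008, -0.018, -0.033], [0.01, -0.025, -0.044], [0.012, -0.031, -0.056]], "claw": [0.68, 0.68, 0.68, 0.68, 0.68]}}

```text
t: 8.73
eef_pos: [481.2, 59.2, 93.9]
tcp_rot: [3.141, -0.054, 0.339]
ft_force: [-0.0, -0.2, -0.0]
opening: 0.32
grip_force: 0.1
```

Run:
```python
from h import *
from plan import O,ex,ey
c=calibration("wrist");im=read_camera("wrist"); bgr=im[:,:,::-1].copy(); cv2.imwrite("pics/w4.png",bgr)
hsv=cv2.cvtColor(bgr,cv2.COLOR_BGR2HSV).astype(int)
m=((hsv[...,0]<14)|(hsv[...,0]>172))&(hsv[...,1]>28)&(hsv[...,1]<110)&(hsv[...,2]>130)
m=cv2.morphologyEx(m.astype(np.uint8),cv2.MORPH_OPEN,np.ones((5,5)))
for b,s,mm in blob(m,800):
    w=ray("wrist",(s[0]+s[2]/2-.5,s[1]+s[3]/2-.5),98,c)[:2]; print(s,w,(w-O)@ex,(w-O)@ey)
s=state();print(s["eef_pos"],s["tcp_rot"],s["ft_force"])
```

```text
[ 232  145   99   96 7472] [514.3272746   70.76945961] -52.65845166647194 -7.919855661501382
[482.15260791  59.51399646  93.98524558] [ 3.14086449 -0.05506795  0.33761039] [ 0.28296373 -0.29194284 -0.01187409]
```

Pink is riding in the cradle at frame (-53,-8). Pushing on.

Call:
{"op": "arm_command", "data": {"delta_pos": [[0.026, 0.01, 0], [0.052, 0.021, 0], [0.078, 0.031, 0], [0.104, 0.042, 0], [0.13, 0.052, 0]], "delta_rot": [[0.006, -0.017, -0.018], [0.011, -0.034, -0.036], [0.016, -0.051, -0.053], [0.02, -0.068, -0.071], [0.024, -0.086, -0.089]], "claw": [0.68, 0.68, 0.68, 0.68, 0.68]}}

```text
t: 9.2
eef_pos: [513.5, 72.0, 94.0]
tcp_rot: [3.141, -0.194, 0.199]
ft_force: [-0.8, 0.7, 0.4]
opening: 0.321
grip_force: 0.2
```

Call:
{"op": "arm_command", "data": {"delta_pos": [[0.027, 0.006, 0.001], [0.054, 0.012, 0.002], [0.08, 0.019, 0.004], [0.107, 0.025, 0.005], [0.13, 0.031, 0.005]], "delta_rot": [[0.004, -0.02, -0.009], [0.007, -0.039, -0.018], [0.011, -0.059, -0.027], [0.014, -0.079, -0.036], [0.017, -0.099, -0.044]], "claw": [0.68, 0.68, 0.68, 0.68, 0.68]}}

```text
t: 9.62
eef_pos: [546.1, 79.6, 95.3]
tcp_rot: [-3.141, -0.352, 0.13]
ft_force: [0.1, -0.2, -0.5]
opening: 0.319
grip_force: 0.2
```

Call:
{"op": "arm_command", "data": {"delta_pos": [[0.012, 0.002, 0], [0.024, 0.003, 0], [0.036, 0.005, 0], [0.045, 0.006, 0], [0.045, 0.006, 0]], "delta_rot": [[0, 0, 0], [0, 0, 0], [0, 0, 0], [0, 0, 0], [0, 0, 0]], "claw": [0.68, 0.68, 0.68, 0.68, 0.68]}}

```text
t: 10.03
eef_pos: [557.5, 81.1, 95.3]
tcp_rot: [-3.141, -0.351, 0.131]
ft_force: [-0.1, 0.3, 0.1]
opening: 0.318
grip_force: 0.0
```

Call:
{"op": "arm_command", "data": {"delta_pos": [[0.012, 0.002, 0], [0.024, 0.003, 0], [0.036, 0.005, 0], [0.045, 0.006, 0], [0.045, 0.006, 0]], "delta_rot": [[0, 0, 0], [0, 0, 0], [0, 0, 0], [0, 0, 0], [0, 0, 0]], "claw": [0.68, 0.68, 0.68, 0.68, 0.68]}}

```text
t: 10.45
eef_pos: [568.6, 82.6, 95.2]
tcp_rot: [-3.141, -0.351, 0.131]
ft_force: [0.5, -0.5, -1.1]
opening: 0.32
grip_force: 0.0
```

Call:
{"op": "arm_command", "data": {"delta_pos": [[0, 0, 0], [0, 0, 0], [0, 0, 0], [-0.03, -0.004, 0], [-0.06, -0.008, 0]], "delta_rot": [[0, 0, 0], [0, 0, 0], [0, 0, 0], [0, 0, 0], [0, 0, 0]], "claw": [0.68, 0.68, 0.68, 0.68, 0.68]}}

```text
t: 10.87
eef_pos: [552.4, 80.5, 95.1]
tcp_rot: [-3.141, -0.35, 0.131]
ft_force: [-0.5, -0.3, 0.6]
opening: 0.318
grip_force: 0.0
```

Call:
{"op": "arm_command", "data": {"delta_pos": [[-0.04, -0.005, 0], [-0.08, -0.01, 0], [-0.12, -0.016, 0], [-0.16, -0.021, 0], [-0.2, -0.026, 0]], "delta_rot": [[0, 0, 0], [0, 0, 0], [0, 0, 0], [0, 0, 0], [0, 0, 0]], "claw": [0.68, 0.68, 0.68, 0.68, 0.68]}}

```text
t: 11.28
eef_pos: [501.8, 73.9, 95.2]
tcp_rot: [-3.141, -0.35, 0.131]
ft_force: [-0.2, 1.0, -0.6]
opening: 0.322
grip_force: 0.0
```

Call:
{"op": "arm_command", "data": {"delta_pos": [[0, 0, 0.1], [-0.02, 0, 0.2], [-0.1, -0.02, 0.3], [-0.24, -0.05, 0.36], [-0.24, -0.05, 0.4]], "delta_rot": [[-0.018, 0.131, 0], [-0.018, 0.131, 0], [-0.018, 0.131, 0], [-0.018, 0.131, 0], [-0.018, 0.131, 0]], "claw": [0.68, 0.68, 0.68, 0.68, 0.68]}}

```text
t: 11.7
eef_pos: [438.2, 61.4, 196.3]
tcp_rot: [3.141, -0.141, 0.132]
ft_force: [0.9, -0.4, 0.5]
opening: 0.316
grip_force: 0.0
```

Run:
```python
from h import *
im=read_camera("wrist"); s=read_camera("scene")[140:300,150:330]; t=read_camera("top")[100:275,60:345]
out=np.zeros((560,760,3),np.uint8); out[:315,:420]=cv2.resize(im,(420,315)); out[:300,420:]=cv2.resize(s,(340,300)); out[315:,:400]=cv2.resize(t,(400,245))
cv2.imwrite("pics/w5.png",out[:,:,::-1]); s=state();print(s["t"],s["eef_pos"],s["tcp_rot"],s["ft_force"])
```

```text
11.85 [443.06136462  61.62021197 195.7996893 ] [ 3.14089786 -0.14528082  0.13162392] [-0.0784129  -0.13649476 -0.67899907]
```

View pics/w5.png

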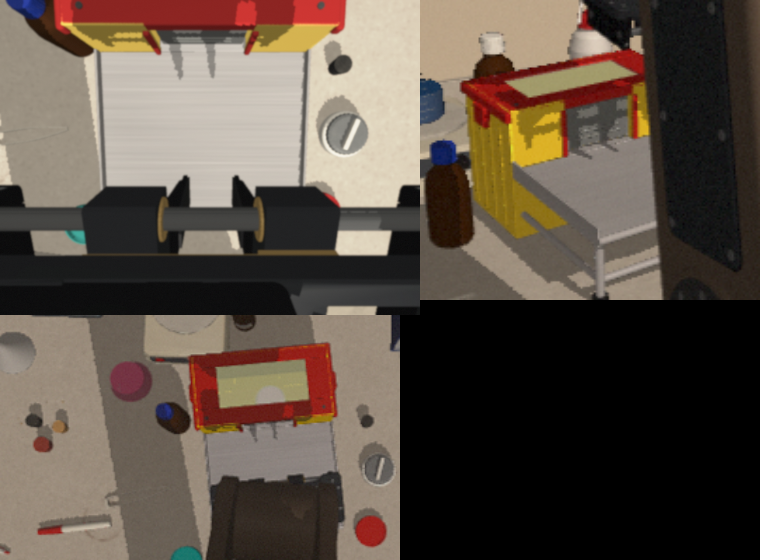

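The tray is empty and the flap hangs shut at (600,125). The bottle, timer and bung haven't moved, and the gripper is clear of everything. Handing in.

Call:
{"op": "arm_command", "data": {"delta_pos": [[0, 0, 0], [0, 0, 0], [0, 0, 0], [0, 0, 0], [0, 0, 0]], "delta_rot": [[0, 0, 0], [0, 0, 0], [0, 0, 0], [0, 0, 0], [0, 0, 0]], "claw": [0.68, 0.68, 0.68, 0.68, 0.68]}}

```text
t: 12.27
eef_pos: [443.1, 61.6, 194.6]
tcp_rot: [3.141, -0.142, 0.132]
ft_force: [-0.5, 0.6, -0.2]
opening: 0.322
grip_force: 0.0
```

```bash
python3 -c "
from cell import *
print(job_done())"
```

```text
the job is handed in; nothing more can be done
None
```

I pushed the cream dish and then the pink one in under the flap, and handed the job in at about 12 s; the last pictures show an empty tray, the flap shut, and the bottle, timer and bung where they were.

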